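# Clear a jammed plinth from the feed chute

## Robot

A 6-joint arm with a two-finger parallel gripper is mounted at the origin on the work surface. World frame = base frame: x ahead of the robot, y to its left, z up, the work surface at z = 0. Lengths are in m, angles in rad, forces in N, time in s.
With the tool pointing down it reaches from about 0.375 to 0.925 m from the base axis. Payload 5.7 kg.
Tool frame: the origin (TCP) lies midway between the tips of the shut fingers; the grasp point (between the pads) lies 19 mm behind it (ctrl.tcp_to_grasp is the distance from the TCP to the grasp point, in m); z points along the fingers, y is the line along which they close (so a half turn about z gives the same grasp; the last joint's range is limited). The gripper opens to 85 mm and grips with 20 to 120 N. Pads are 22 mm wide; open, the fingers measure 114 mm over their backs; the gripper's body (76 mm by 85 mm) begins 54 mm behind the grasp point. The pads swing forward as they close: fully open they stand 13 mm farther back than shut.
Start: joints at [-1.341, 0.359, 1.51, -0, 1.272, -0.115], TCP at [0.203, -0.565, 0.231] pointing down, gripper open.
Joint ranges: [-2.97, 2.97], [-1.01, 2.36], [0.21, 2.38], [-0.96, 4.11], [0.2, 2.71], [-2.98, 2.98]. Speed limits (rad/s): [2.39, 2.39, 3.14, 3.14, 3.14, 3.14].

## Interface

Orientations are given as [roll, pitch, yaw] about the fixed x, y, z axes, in that order (R = Rz(yaw) Ry(pitch) Rx(roll)).
In Python, from bench import ctrl gives the robot as it stands.
- The arm moves only by the shell command python3 -m inch 'ROWS' [FORCE]. ROWS is JSON, one flat list of numbers, 7 for each row, row after row: the shift along the tool's x, y, z normalised to -1 to 1, where 1 is 2 cm, then the turn, a rotation vector about the tool's x, y, z normalised to -1 to 1, where 1 is 4 degrees, then the opening, from 0 (shut) to 1 (fully open). A call has 1 to 12 rows; each row shifts and turns the commanded pose from where the row before left it, along the tool's axes as they then stand; what a row does not reach is not made up. A row lasts 1/8 s, in which the tool goes at most 62.5 mm and 10.7 degrees, less where a joint would pass 70% of its speed; a pose out of reach is approached as far as the arm can. A call with a number of a shift or a turn outside -1 to 1 is refused whole. A call with a gripper value outside its range is refused whole. The fingers move at their own pace and stop on an object; FORCE is the grip in N (left out, the last holds). Time passes only in rows, so rows that do not move let the fingers close. It gives the time, the measured TCP pose, the force, the opening and the grip force at its end, in the units of the state.
- ctrl.state(): the state, without advancing time (a new reading comes with each control period).
- ctrl.get_image(name): name is "side" or "top" or "wrist"; returns the picture (384x512x3 uint8, red, green, blue); there is no depth.
- ctrl.get_calibration(name): a dict with "fx", "fy", "cx", "cy" (pixels), "rvec" (rotation vector, rad) and "tvec" (3), from world to camera coordinates, as OpenCV has them. Camera axes: x right, y down, z forward; pixel columns grow to the right and rows downward; lengths in m; the calibration is good to about 2 mm. A picture is of the moment at which its call begins: read the wrist's pose just before it. get_calibration takes no time and is no camera call; for the wrist camera it gives the pose at the moment of the call.
- ctrl.close_job(): hands the job in; it is judged then, once.
The state is a dict: "time_s": time; "q": joint angles; "dq": joint speeds; "effort": joint torques, N m; "ee_pos": TCP position; "orientation": TCP orientation; "contact_force": force on the tool from outside, world axes, zero at the start; "moment": the same for the moment, N m; "grip_width": finger opening in m; "grasp_force": force on a finger pad.
Only numpy, scipy, OpenCV 4.12 (cv2) and the standard library are available. Lean on these libraries where they do the work, as an engineer would, in place of code of your own. Each camera call takes 0.05 s, during which the arm holds its last target. There are 200 camera calls.

## Task

A wooden plinth is stuck crosswise in the narrow part of the aluminium chute, with its ends caught under the two grey lips. Push it back up the slope until it is clear of the lips, then lift it out of the chute and lay it in the white tray, flat on the tray's floor. Leave the spare plinth that lies on the bench where it is.

Things in the scene. Friction and masses are not known exactly. Their poses are not given: they have to be found in the camera images.
- plinth_c (a point): Centre of the jammed plinth, a brown wooden block 26 x 70 x 22 mm (its x, y, z), about 30 g. It starts on the chute floor with its length (y) across the chute, centre at x = -50, z = 11 mm in the frame of lane, its ends under the lips. It can be lifted once its centre is above lane x = -7 mm; it stays by friction wherever it is left on the slope. z is up out of its top.
- lane (a point): Mid-length, mid-width point on the fixed chute's floor: x up the slope (10 deg, rising away from the robot), y across, z square to the floor. In mm: floor x -130 to 130; walls 30 high, 3 thick; inside 96 wide above x=-20, narrowing to 62 at -80 and below. Grey lips at x -75 to -20, z 27 to 30, leave a 48 wide open slot along the middle (y -24 to 24) in which shut fingers can reach down and travel.
- tray_in (a point): Centre of the inner floor (4 mm above the bench) of the fixed white tray, an open square box 140 x 140 mm, 25 mm high, walls 4 mm; axes along its sides. It stands left or right of the chute; a white jar with a red lid (90 mm wide, 110 mm high) stands on the other side.
- spare_c (a point): Centre of a second, identical plinth that lies on the bench beyond the tray or the jar: not to be moved.
Mind the look-alikes: they are no part of the job. There is more than one size of the part that bears tray_in; the job needs the middle-sized.

How it is judged:
On the way:
1. the plinth has been pushed up the chute clear of the lips, still in the chute (x of plinth_c in the frame of lane between -0.008 and 0.13 m and y of plinth_c in the frame of lane between -0.05 and 0.05 m and z of plinth_c in the frame of lane below 0.03 m), for 0.05 s.
At the end, for the whole second after the job is handed in: The plinth rests inside the tray, down on its floor (its centre inside the walls and less than 20 mm above the tray floor), at rest and released (x of plinth_c in the frame of tray_in between -0.066 and 0.066 m and y of plinth_c in the frame of tray_in between -0.066 and 0.066 m and z of plinth_c in the frame of tray_in below 0.02 m and linear speed of plinth below 0.02 m/s); the robot touches nothing.
It fails at once if the spare plinth was moved by more than 20 mm (distance of spare_c from where it was at the start of the episode above 0.02 m).
It also fails if it takes over 45 s, if anything falls off the work surface, if the arm or the gripper's body presses on something with over 40 N, if the wrist force passes 120 N, or if a joint passes its speed limit or range.

## Working session

There is one attempt and no reset: what is moved stays moved. The work goes in short steps, Python scripts to look and compute and a shell command to move; the robot and the scene stay as the last step left them, time stands still between calls to the robot, and variables do not carry over. Pictures are saved under pics/ and viewed, at most 10 in all, crops included, and the job is handed in when it is done.

```bash
mkdir -p pics; ls; python3 - <<'E'
from bench import ctrl
import cv2
for n in("top","side"):
    cv2.imwrite(f"pics/{n}0.png",cv2.cvtColor(ctrl.get_image(n),cv2.COLOR_RGB2BGR))
    print(n,ctrl.get_calibration(n))
s=ctrl.state();print(s["ee_pos"],s["orientation"],s["time_s"])
E
```

```text
pics
top {'fx': 447.3223814720129, 'fy': 447.3223814720129, 'cx': 255.7011723280221, 'cy': 188.44973359436486, 'rvec': array([ 2.21409002, -2.1613956 ,  0.0904424 ]), 'tvec': array([-0.10961466,  0.44576445,  1.30192323])}
side {'fx': 464.63585053386015, 'fy': 464.63585053386015, 'cx': 269.35641977091734, 'cy': 180.0192649048318, 'rvec': array([ 2.24687169, -0.50905441,  0.23924209]), 'tvec': array([-0.4588351 ,  0.1317429 ,  1.44559701])}
[ 0.20263015 -0.56409205  0.23050886] [-3.13991277e+00 -1.67949791e-04  3.44791256e-01] 0.1
```

View pics/top0.png

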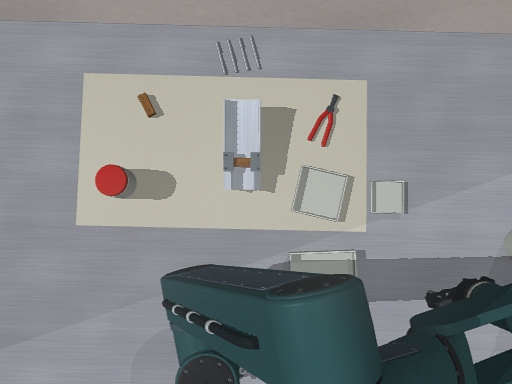

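View pics/side0.png

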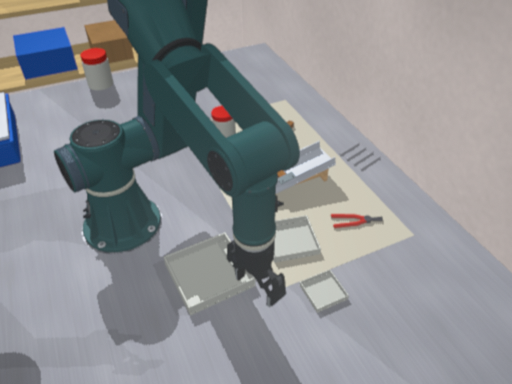

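The top view shows the chute around (242,145) with the plinth at (243,162). The mat tray is at about (322,193), with a larger tray near (322,262) and a smaller one at (389,197). The spare is at (147,105) and the jar at (112,180). Next I'll enlarge the chute and tray area.

```bash
python3 - <<'E'
import cv2
im=cv2.imread("pics/top0.png")
cv2.imwrite("pics/crop1.png",cv2.resize(im[90:225,210:360],None,fx=5,fy=4.4,interpolation=cv2.INTER_CUBIC))
E
```

```text
(no output)
```

View pics/crop1.png

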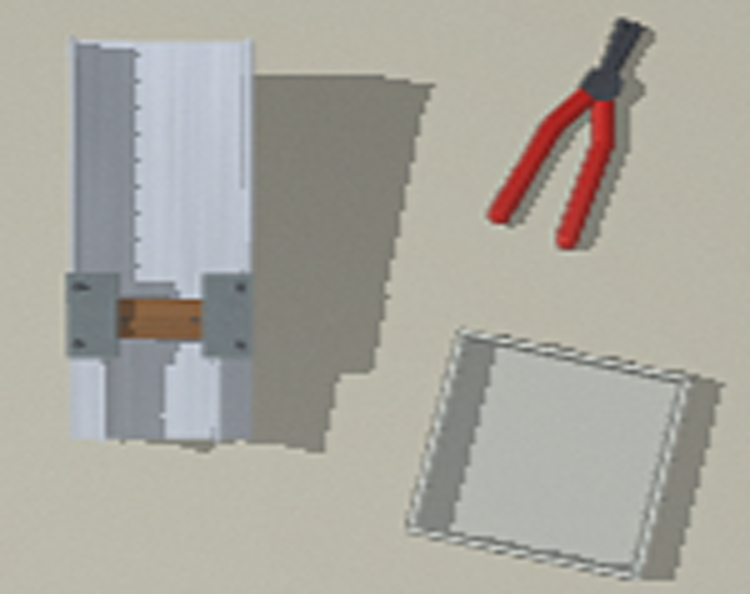

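The crop shows the lips with outer corners at (67,275), (252,273), (252,355) and (67,355), and slot edges at columns 118 and 203. The chute's top corners are (70,40) and (252,40). The tray rim corners are (460,332), (690,380), (634,577) and (408,530). I'll fit the poses and enlarge the side view for height.

```bash
cat > h.py <<'E'
import numpy as np,cv2
from bench import ctrl
from scipy.optimize import least_squares
from scipy.spatial.transform import Rotation as R
def proj(P,c):
    K=np.array([[c["fx"],0,c["cx"]],[0,c["fy"],c["cy"]],[0,0,1]])
    return cv2.projectPoints(np.array(P,float).reshape(-1,1,3),c["rvec"],c["tvec"],K,None)[0].reshape(-1,2)
def lane(p): # x,y,z,yaw
    return R.from_euler("xyz",[0,-np.deg2rad(10),p[3]]).as_matrix(),np.array(p[:3])
def save(name,im): cv2.imwrite(name,im[:,:,::-1])
E
python3 - <<'E'
from h import *
c=ctrl.get_calibration("top")
u=lambda l:np.array([[210+(x+.5)/5-.5,90+(y+.5)/4.4-.5] for x,y in l])
L=[(-.02,.051,.03),(-.02,-.051,.03),(-.075,-.051,.03),(-.075,.051,.03),(-.02,.024,.03),(-.02,-.024,.03),(-.075,-.024,.03),(-.075,.024,.03),(.13,.051,.03),(.13,-.051,.03)]
uv=u([(67,274),(252,273),(252,355),(67,356),(118,274),(203,273),(203,355),(118,356),(69,39),(253,39)])
def f(p,pts=L,uv=uv):
    M,t=lane(p); return (proj(np.array(pts)@M.T+t,c)-uv).ravel()
s=least_squares(f,[.6,0,.08,0]);print("lane",s.x,np.abs(s.fun).max())
h=.070
T=[(h,h,.025),(h,-h,.025),(-h,-h,.025),(-h,h,.025)]
tv=u([(460,332),(690,380),(634,577),(408,530)])
def g(p):
    M=R.from_euler("z",p[2]).as_matrix();k=p[3]
    return (proj((np.array(T)*[k,k,1])@M.T+[p[0],p[1],0],c)-tv).ravel()
s2=least_squares(g,[.5,-.2,-.2,1]);print("tray",s2.x,np.abs(s2.fun).max())
cs=ctrl.get_calibration("side")
for z in (s.x[2]-.02,s.x[2],s.x[2]+.02):
    p=s.x.copy();p[2]=z;q=least_squares(lambda a:f([a[0],a[1],z,a[2]]),[.6,0,0]).x
    M,t=lane([q[0],q[1],z,q[2]]);print(z,proj(np.array([L[8],L[9],(-.13,-.051,.03),L[1],L[2]])@M.T+t,cs).round(1).tolist(),q)
im=cv2.imread("pics/side0.png")
cv2.imwrite("pics/crop2.png",cv2.resize(im[100:220,220:360],None,fx=5,fy=5,interpolation=cv2.INTER_CUBIC))
E
```

```text
lane [ 0.57408915 -0.05530059  0.04060189  0.0220793 ] 0.8359428275429934
tray [ 0.43922068 -0.2852774  -0.21552689  0.97581257] 0.5527282223162615
0.020601891447232592 [[318.5, 146.0], [334.4, 162.4], [266.2, 195.6], [295.7, 181.3], [281.0, 188.4]] [ 0.57736796 -0.05477787  0.02212782]
0.04060189144723259 [[318.2, 141.7], [334.2, 158.1], [265.3, 191.5], [295.1, 177.0], [280.4, 184.2]] [ 0.57408915 -0.05530059  0.0220793 ]
0.06060189144723259 [[317.8, 137.3], [334.1, 153.7], [264.5, 187.2], [294.6, 172.7], [279.6, 179.9]] [ 0.5708101  -0.05582339  0.02202892]
```

View pics/crop2.png

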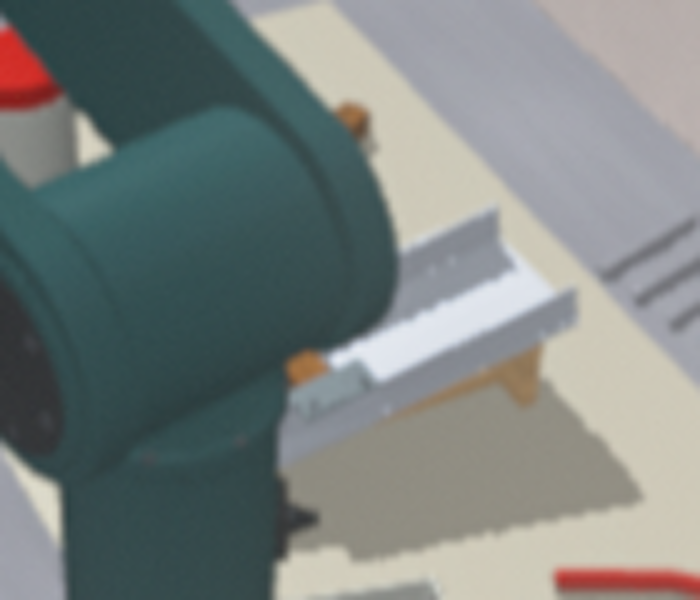

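The side view puts the chute's top corners at about (319,141) and (335,158), which agrees with a lane height of about 0.041 m. The tray scale is also right for the 140 mm one. Next I'll work out the move to pre-push: tool square to the floor, tool y along lane x.

```bash
cat >> h.py <<'E'
LP=[.574,-.0553,.0415,.022]
def go(M,t):
    s=ctrl.state();A=R.from_euler("xyz",s["orientation"]).as_matrix()
    rv=R.from_matrix(A.T@M).as_rotvec()
    print("turn(4deg units)",(np.rad2deg(rv)/4).round(2),"shift before turn(2cm)",(A.T@(t-s["ee_pos"])/.02).round(2),"shift after turn",(M.T@(t-s["ee_pos"])/.02).round(2),"t",s["time_s"],s["grip_width"],s["q"])
def goLane(x,y,z):
    M,t=lane(LP); Mt=np.column_stack([M[:,1],M[:,0],-M[:,2]])
    go(Mt,t+M@np.array([x,y,z]))
def whereLane():
    M,t=lane(LP);print("lane mm",(M.T@(ctrl.state()["ee_pos"]-t)*1e3).round(1))
E
python3 -c "
from h import *
goLane(-.095,0,.1)"
```

```text
turn(4deg units) [ -2.19   1.54 -17.83] shift before turn(2cm) [ 20.81 -19.42   5.39] shift after turn [25.02 12.44  7.63] t 0.1 0.08530561390121982 [-1.34112618e+00  3.59462239e-01  1.51135400e+00 -2.73320652e-05
  1.27246447e+00 -1.15113192e-01]
```

```bash
python3 -m inch '[0,0,0,-0.12,0.085,-0.99,0, 0,0,0,-0.12,0.085,-0.99,0, 0,0,0,-0.12,0.085,-0.99,0, 0,0,0,-0.12,0.085,-0.99,0, 0,0,0,-0.12,0.085,-0.99,0, 0,0,0,-0.12,0.085,-0.99,0, 0,0,0,-0.12,0.085,-0.99,0, 0,0,0,-0.12,0.085,-0.99,0, 0,0,0,-0.12,0.085,-0.99,0, 0,0,0,-0.12,0.085,-0.99,0, 0,0,0,-0.12,0.085,-0.99,0, 0,0,0,-0.12,0.085,-0.99,0]' 30
python3 -m inch '[0,0,0,-0.12,0.085,-0.99,0, 0,0,0,-0.12,0.085,-0.99,0, 0,0,0,-0.12,0.085,-0.99,0, 0,0,0,-0.12,0.085,-0.99,0, 0,0,0,-0.12,0.085,-0.99,0, 0,0,0,-0.12,0.085,-0.99,0, 1,0.5,0,0,0,0,0, 1,0.5,0,0,0,0,0, 1,0.5,0,0,0,0,0, 1,0.5,0,0,0,0,0, 1,0.5,0,0,0,0,0, 1,0.5,0,0,0,0,0]'
python3 -m inch '[1,0.5,0,0,0,0,0, 1,0.5,0,0,0,0,0, 1,0.5,0,0,0,0,0, 1,0.5,0,0,0,0,0, 1,0.5,0,0,0,0,0, 1,0.5,0,0,0,0,0, 1,0.5,0,0,0,0,0, 1,0.5,0,0,0,0,0, 1,0.5,0,0,0,0,0, 1,0.5,0,0,0,0,0, 1,0.5,0,0,0,0,0, 1,0.5,0,0,0,0,0]'
python3 -c "
from h import *
goLane(-.095,0,.1)"
```

```text
time_s: 1.6
ee_pos: [0.2027, -0.5642, 0.2308]
orientation: [3.025, -0.025, 1.179]
contact_force: [-0.1, 0.4, -1.3]
grip_width: -0.0002
grasp_force: 0.0
time_s: 3.1
ee_pos: [0.26, -0.442, 0.2417]
orientation: [2.968, 0.001, 1.592]
contact_force: [-0.1, -0.0, -0.1]
grip_width: 0.0002
grasp_force: 0.0
time_s: 4.6
ee_pos: [0.3727, -0.1996, 0.262]
orientation: [2.968, 0.001, 1.592]
contact_force: [-0.6, -0.2, 0.2]
grip_width: -0.0002
grasp_force: 0.0
turn(4deg units) [-0.02  0.02 -0.01] shift before turn(2cm) [7.   3.41 7.62] shift after turn [6.99 3.4  7.63] t 4.6 -0.00016550554513779922 [-0.76483424 -0.01854621  1.92406121  0.13527121  1.11578205 -0.8383258 ]
```

```bash
python3 -m inch '[1,0.5,0.5,0,0,0,0, 1,0.5,0.5,0,0,0,0, 1,0.5,0.5,0,0,0,0, 1,0.5,0.5,0,0,0,0, 1,0.5,0.5,0,0,0,0, 1,0.5,0.5,0,0,0,0, 1,0.4,0.5,0,0,0,0, 0,0,0.5,0,0,0,0, 0,0,0.5,0,0,0,0, 0,0,0,0,0,0,0]'
python3 - <<'E'
from h import *
whereLane();goLane(-.095,0,.007)
c=ctrl.get_calibration("wrist");im=ctrl.get_image("wrist");save("pics/w1.png",im)
M,t=lane(LP)
L=[(-.02,.024,.03),(-.02,-.024,.03),(-.075,-.024,.03),(-.075,.024,.03),(-.037,0,.022),(-.063,0,.022),(.13,.051,.03),(.13,-.051,.03)]
print(proj(np.array(L)@M.T+t,c).round(0).tolist())
E
```

```text
time_s: 5.85
ee_pos: [0.4511, -0.0596, 0.1838]
orientation: [2.97, 0.001, 1.591]
contact_force: [0.2, -0.0, 0.1]
grip_width: 0.0002
grasp_force: 0.0
lane mm [-96.4  -1.6 161.5]
turn(4deg units) [-0.05  0.01 -0.02] shift before turn(2cm) [0.09 0.1  7.73] shift after turn [0.08 0.07 7.73] t 5.85 0.00015487454482728883 [-0.33172613  0.12273707  1.99684959  0.07663398  0.8623536  -0.39760131]
[[350.0, 149.0], [346.0, 204.0], [282.0, 204.0], [283.0, 149.0], [326.0, 175.0], [295.0, 175.0], [544.0, 115.0], [515.0, 233.0]]
```

View pics/w1.png

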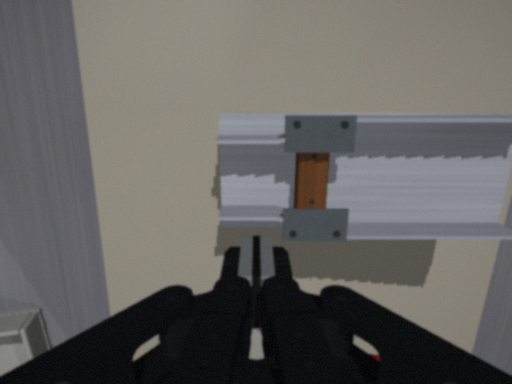

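The wrist view shows the plinth at columns 297–329 on row 180, with the slot between rows 152 and 209. That is within 3 mm of my model, shifted about -2 mm in y. Now I'll descend below the plinth.

```bash
sed -i 's/^LP=.*/LP=[.575,-.0573,.0425,.022]/' h.py
python3 -m inch '[0,0,1,0,0,0,0, 0,0,1,0,0,0,0, 0,0,1,0,0,0,0, 0,0,1,0,0,0,0, 0,0,1,0,0,0,0, 0,0,1,0,0,0,0, 0,0,1,0,0,0,0, 0,0,0.5,0,0,0,0, 0,0,0,0,0,0,0]'
python3 - <<'E'
from h import *
whereLane();goLane(-.095,0,.007)
E
```

```text
time_s: 7.02
ee_pos: [0.4776, -0.0592, 0.0367]
orientation: [2.969, 0.001, 1.591]
contact_force: [0.4, -0.3, -0.2]
grip_width: -0.0
grasp_force: 0.0
lane mm [-97.    0.3  11.2]
turn(4deg units) [-0.03  0.02 -0.02] shift before turn(2cm) [-0.01  0.1   0.21] shift after turn [-0.01  0.1   0.21] t 7.025 -4.407830356579022e-05 [-0.31004231  0.42756539  2.09798228  0.12496241  0.45578044 -0.43856728]
```

```bash
python3 -m inch '[0,0.5,0.15,0,0,0,0, 0,0.5,0,0,0,0,0, 0,0.5,0,0,0,0,0, 0,0.5,0,0,0,0,0, 0,0.4,0,0,0,0,0, 0,0.4,0,0,0,0,0]'
python3 -m inch '[0,0.4,0,0,0,0,0, 0,0.4,0,0,0,0,0, 0,0.4,0,0,0,0,0, 0,0.4,0,0,0,0,0, 0,0.4,0,0,0,0,0, 0,0,0,0,0,0,0]'
python3 - <<'E'
from h import *
whereLane()
c=ctrl.get_calibration("wrist");save("pics/w2.png",ctrl.get_image("wrist"))
M,t=lane(LP)
L=[(x,0,.022) for x in (0,.02,.04)]+[(-.02,.024,.03),(-.02,-.024,.03)]
print(proj(np.array(L)@M.T+t,c).round(0).tolist())
E
```

```text
time_s: 7.78
ee_pos: [0.5339, -0.0577, 0.0437]
orientation: [2.969, 0.001, 1.592]
contact_force: [0.0, -0.0, 0.0]
grip_width: -0.0003
grasp_force: 0.1
time_s: 8.52
ee_pos: [0.5739, -0.057, 0.0508]
orientation: [2.967, 0.002, 1.592]
contact_force: [0.2, 0.5, 0.1]
grip_width: -0.0
grasp_force: 0.0
lane mm [0.4 0.3 8.4]
[[255.0, 269.0], [302.0, 269.0], [349.0, 269.0], [203.0, 224.0], [208.0, 329.0]]
```

View pics/w2.png

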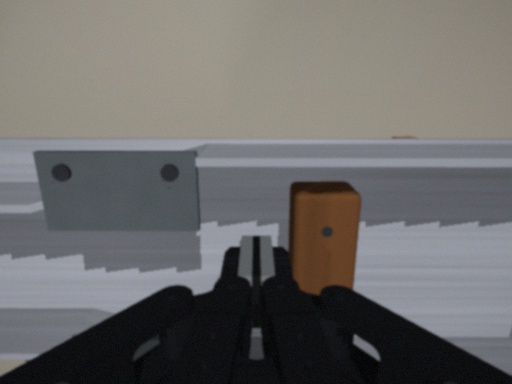

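The plinth is pushed clear, with its top face at columns 292–357, so its centre is at about lane x = 29 mm, y ≈ 0. I'll rise, open, move over it and grasp.

```bash
python3 -m inch '[0,-0.15,0,0,0,0,0, 0,0,-0.6,0,0,0,0, 0,0,-0.8,0,0,0,0, 0,0,-0.8,0,0,0,0, 0,0.8,-0.3,0,0,0,0.7, 0,0.81,0,0,0,0,0.7, 0,0,0,0,0,0,0.7, 0,0,0.7,0,0,0,0.7, 0,0,0.8,0,0,0,0.7]'
python3 -m inch '[0,0,0.6,0,0,0,0.7, 0,0,0.3,0,0,0,0.7, 0,0,0.25,0,0,0,0.7, 0,0,0,0,0,0,0.7]'
python3 -c "
from h import *
whereLane()"
```

```text
time_s: 9.7
ee_pos: [0.5971, -0.0561, 0.0737]
orientation: [2.97, 0.001, 1.592]
contact_force: [-1.5, -0.1, 0.7]
grip_width: 0.0598
grasp_force: 0.0
time_s: 10.2
ee_pos: [0.602, -0.0563, 0.0523]
orientation: [2.969, 0.001, 1.592]
contact_force: [-0.6, 0.2, 0.2]
grip_width: 0.0598
grasp_force: 0.0
lane mm [28.3  0.5  5. ]
```

Close, check, then lift.

```bash
python3 -m inch '[0,0,0,0,0,0,0.2, 0,0,0,0,0,0,0.2, 0,0,0,0,0,0,0.2, 0,0,0,0,0,0,0.2, 0,0,0,0,0,0,0.2]' 40
python3 -m inch '[0,0,-0.5,0,0,0,0.1, 0,0,-0.8,0,0,0,0.1, 0,0,-1,0,0,0,0.1, 0,0,-1,0,0,0,0.1, 0,0,-1,0,0,0,0.1, 0,0,-1,0,0,0,0.1, 0,0,0,0,0,0,0.1]'
python3 - <<'E'
from h import *
whereLane()
save("pics/w3.png",ctrl.get_image("wrist"))
# tray target: tool down, keep yaw near tray-aligned
M=R.from_euler("xyz",[np.pi,0,np.pi/2-.2155]).as_matrix()
go(M,np.array([.439,-.285,.12]))
E
```

```text
time_s: 10.82
ee_pos: [0.604, -0.0567, 0.0554]
orientation: [2.964, 0.002, 1.592]
contact_force: [-3.6, 1.2, 15.6]
grip_width: 0.0254
grasp_force: 46.6
time_s: 11.7
ee_pos: [0.5848, -0.0568, 0.1593]
orientation: [2.965, 0.002, 1.592]
contact_force: [0.5, 1.1, -0.5]
grip_width: 0.0257
grasp_force: 39.8
lane mm [ 30.    0.3 113.3]
turn(4deg units) [ 2.5  -0.27  3.38] shift before turn(2cm) [-11.26  -7.72   0.59] shift after turn [-12.71  -4.65   1.9 ] t 11.75 0.02475019653888428 [-0.24233026  0.33774856  1.76932519  0.05743046  0.86581918 -0.29725092]
```

View pics/w3.png

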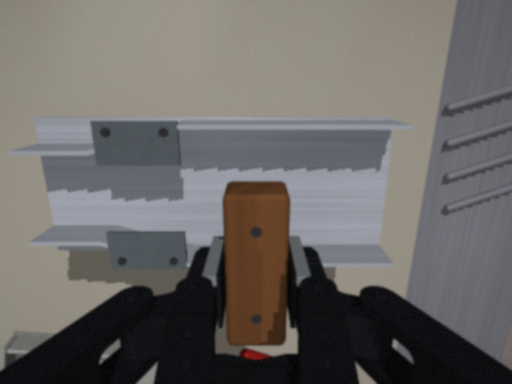

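The plinth is held squarely between the pads. Now I'll level it, turn it and carry it to the tray.

```bash
python3 -m inch '[0,0,0,0.62,-0.07,0.85,0.1, 0,0,0,0.62,-0.07,0.85,0.1, 0,0,0,0.62,-0.07,0.85,0.1, 0,0,0,0.62,-0.07,0.85,0.1, -1,-0.37,0,0,0,0,0.1, -1,-0.37,0,0,0,0,0.1, -1,-0.37,0,0,0,0,0.1, -1,-0.37,0,0,0,0,0.1, -1,-0.37,0,0,0,0,0.1, -1,-0.37,0,0,0,0,0.1, -1,-0.37,0,0,0,0,0.1, -1,-0.37,0,0,0,0,0.1]'
python3 -m inch '[-1,-0.37,0.1,0,0,0,0.1, -1,-0.37,0.1,0,0,0,0.1, -1,-0.37,0.3,0,0,0,0.1, -1,-0.37,0.5,0,0,0,0.1, -0.7,-0.1,0.5,0,0,0,0.1, 0,0,0.4,0,0,0,0.1, 0,0,0,0,0,0,0.1]'
python3 - <<'E'
from h import *
M=R.from_euler("xyz",[np.pi,0,np.pi/2-.2155]).as_matrix()
go(M,np.array([.439,-.285,.012]))
print(ctrl.state()["ee_pos"])
save("pics/w4.png",ctrl.get_image("wrist"))
E
```

```text
time_s: 13.25
ee_pos: [0.4899, -0.2014, 0.1572]
orientation: [-3.141, 0.0, 1.353]
contact_force: [-0.1, -0.5, -0.1]
grip_width: 0.0252
grasp_force: 39.8
time_s: 14.12
ee_pos: [0.44, -0.2844, 0.1184]
orientation: [-3.139, -0.001, 1.354]
contact_force: [0.1, 0.1, 0.6]
grip_width: 0.0254
grasp_force: 39.8
turn(4deg units) [-0.03 -0.01 -0.02] shift before turn(2cm) [-0.04 -0.03  5.32] shift after turn [-0.04 -0.04  5.32] t 14.125 0.025381644790418195 [-7.05622590e-01  3.86454426e-01  1.79796250e+00 -2.26286820e-04
  9.59525194e-01 -4.88516134e-01]
[ 0.43996426 -0.28440239  0.11842151]
```

View pics/w4.png

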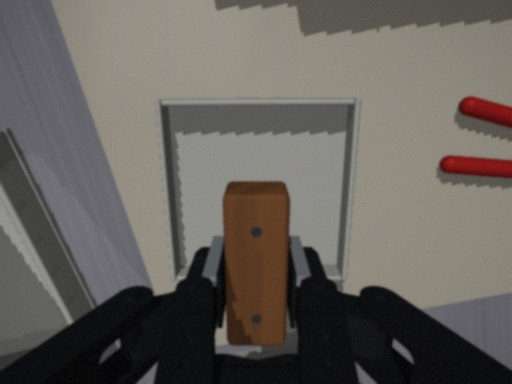

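The tray rim lies at about (161,101), (358,101), (347,278) and (178,278), square to the plinth. I'll compare it with the model projection.

```bash
python3 - <<'E'
from h import *
c=ctrl.get_calibration("wrist")
M=R.from_euler("z",-.2155).as_matrix();h=.07
print(proj(np.array([(-h,h,.025),(h,h,.025),(h,-h,.025),(-h,-h,.025),(0,0,.004)])@M.T+[.439,-.285,0],c).round(0))
s=ctrl.state();A=R.from_euler("xyz",s["orientation"]).as_matrix()
print(proj(s["ee_pos"]+A@np.array([[0,0,0],[.035,0,0],[0,0,.1]]).T if 0 else [s["ee_pos"]],c))
E
```

```text
[[149.  94.]
 [358.  94.]
 [343. 278.]
 [166. 278.]
 [254. 186.]]
[[255.17785034 253.27439679]]
```

```bash
python3 -m inch '[0,0.2,0.8,0,0,0,0.1, 0,0,1,0,0,0,0.1, 0,0,1,0,0,0,0.1, 0,0,1,0,0,0,0.1, 0,0,0.6,0,0,0,0.1, 0,0,0.4,0,0,0,0.1, 0,0,0.2,0,0,0,0.1, 0,0,0.1,0,0,0,0.1, 0,0,0,0,0,0,0.1]'
```

```text
time_s: 15.3
ee_pos: [0.4445, -0.2861, 0.0174]
orientation: [-3.141, 0.001, 1.354]
contact_force: [0.7, -0.1, -0.1]
grip_width: 0.0252
grasp_force: 39.8
```

```bash
python3 -m inch '[0,0,0.1,0,0,0,0.1, 0,0,0.1,0,0,0,0.1, 0,0,0,0,0,0,0.1]'; python3 -m inch '[0,0,0.08,0,0,0,0.1, 0,0,0,0,0,0,0.1]'
```

```text
time_s: 15.68
ee_pos: [0.4442, -0.2859, 0.0131]
orientation: [-3.141, 0.0, 1.354]
contact_force: [0.5, -1.0, -1.0]
grip_width: 0.0253
grasp_force: 39.8
time_s: 15.92
ee_pos: [0.4443, -0.2859, 0.0115]
orientation: [-3.141, 0.0, 1.354]
contact_force: [0.3, 0.2, 0.5]
grip_width: 0.0253
grasp_force: 39.8
```

```bash
python3 -m inch '[0,0,0.1,0,0,0,0.1, 0,0,0,0,0,0,0.1]'; python3 -m inch '[0,0,0.07,0,0,0,0.1, 0,0,0,0,0,0,0.1]'
```

```text
time_s: 16.18
ee_pos: [0.4442, -0.2859, 0.0094]
orientation: [-3.141, 0.0, 1.354]
contact_force: [-0.7, -0.5, -0.3]
grip_width: 0.0252
grasp_force: 39.8
time_s: 16.42
ee_pos: [0.4443, -0.2859, 0.008]
orientation: [-3.141, 0.0, 1.354]
contact_force: [-0.5, -0.3, -0.2]
grip_width: 0.0253
grasp_force: 39.8
```

```bash
python3 -m inch '[0,0,0.07,0,0,0,0.1, 0,0,0,0,0,0,0.5, 0,0,0,0,0,0,0.6, 0,0,0,0,0,0,0.6, 0,0,-0.4,0,0,0,0.6, 0,0,-0.8,0,0,0,0.6, 0,0,-1,0,0,0,0.6, 0,0,-1,0,0,0,0.6, 0,0,-1,0,0,0,0.6, 0,0,-1,0,0,0,0.6, 0,0,0,0,0,0,0.6]'
python3 -c "
from h import *
save('pics/w5.png',ctrl.get_image('wrist'))"
```

```text
time_s: 17.8
ee_pos: [0.4457, -0.287, 0.1131]
orientation: [3.138, 0.002, 1.354]
contact_force: [-0.2, 0.2, -0.5]
grip_width: 0.0512
grasp_force: 0.0
```

View pics/w5.png

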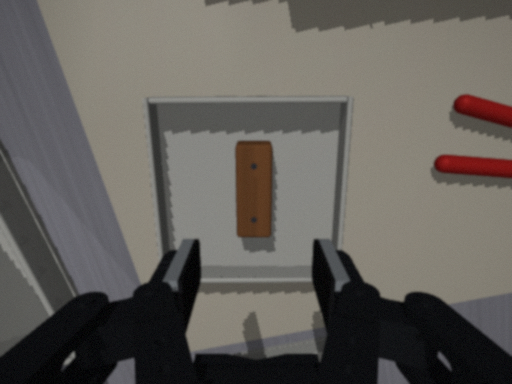

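The plinth lies flat in the middle of the tray, spanning (237,142) to (271,237), and the gripper is clear of it. I'll hand the job in.

```bash
python3 -c "
from bench import ctrl
print(ctrl.close_job())"
```

```text
the job is handed in; nothing more can be done
None
```

I pushed the jammed plinth up clear of the lips, lifted it out and laid it flat in the middle-sized white tray. I never went near the spare, and I handed the job in at about 18 s; no verdict came back.

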